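Draw the sagging bolt of the sample guard and hold its gate ajar

ROBOT

A 6-joint arm with a two-finger parallel gripper is mounted at the origin on a cart in front of the work surface, level with it; the furniture and walls round the work are solid. World frame = base frame: x ahead of the robot, y to its left, z up, the work surface at z = 0. Lengths are in m, angles in rad, forces in N, time in s.
With the tool pointing down it reaches from about 0.35 to 0.775 m from the base axis. Payload 5.5 kg.
Tool frame: the origin (TCP) lies on the centre line of the jaws, within the pads' length; the fingertips stand 11 mm ahead of it and the grasp point (between the pads) lies 8 mm behind it; z points along the fingers, y is the line along which they close (so a half turn about z gives the same grasp; the last joint's range is limited). The gripper opens to 85 mm and grips with 20 to 120 N. Pads are 22 mm wide; open, the fingers measure 114 mm over their backs; the gripper's body (76 mm by 85 mm) begins 54 mm behind the grasp point. The pads swing forward as they close: fully open they stand 13 mm farther back than shut.
Start: joints at [-0.14, 0.313, 0.046, 1.304, 0, 1.431], TCP at [0.575, -0, 0.242] pointing down, gripper open.
Joint ranges: [-2.76, 2.76], [-0.86, 1.69], [-1.03, 1.26], [-2.2, 2.34], [-1.47, 1.5], [-3.14, 3.14]. Speed limits (rad/s): [2.57, 2.57, 3.14, 3.14, 3.14, 3.14].

INTERFACE

Orientations are given as a unit quaternion [w, x, y, z].
In Python, from workcell import get_state, eyes, env gives the robot as it stands.
- The arm moves only by the shell command python3 -m inch 'ROWS' [OPENING] [FORCE]. ROWS is JSON, one flat list of numbers, 4 for each row, row after row: the shift along the tool's x, y, z in cm, then the turn about the tool's z in rad. A call has exactly 5 rows; each row shifts and turns the commanded pose from where the row before left it, along the tool's axes as they then stand; what a row does not reach is not made up. A row lasts 1/12 s, in which the tool goes at most 41.7 mm and 7.16 degrees, less where a joint would pass 70% of its speed; a pose out of reach is approached as far as the arm can. A call is refused whole if a number of a shift passes 4.17 or a number of a turn 0.125, either way. A call with a gripper value outside its range is refused whole. OPENING is the opening, from -1 (shut) to 1 (fully open), set as the call begins (- or left out, the last holds). The fingers move at their own pace and stop on an object; FORCE is the grip in N (left out, the last holds). Time passes only in rows, so rows that do not move let the fingers close, or fill a call up. It gives the time, the measured TCP pose, the force, the opening and the grip force at its end, in the units of the state.
- get_state(): the state, without advancing time (a new reading comes with each control period).
- eyes.read_camera(name): name is "scene" or "side" or "wrist"; returns the picture (400x640x3 uint8, red, green, blue); there is no depth.
- eyes.camera_info(name): a dict with "fovy" (degrees; the focal length in pixels is half the picture's height over the tangent of half this angle, whatever the lens; pixels are square), "cx", "cy" (the principal point, pixels), "D" ([k1, k2, p1, p2, k3] as OpenCV has them; the pictures are not rectified), "xyz" and "orientation" of the camera in the world. Camera axes: x right, y down, z forward; pixel columns grow to the right and rows downward; lengths in m; the calibration is good to about 2 mm. A picture is of the moment at which its call begins: read the wrist's pose just before it. camera_info takes no time and is no camera call; for the wrist camera it gives the pose at the moment of the call.
- env.hand_in(): hands the job in; it is judged then, once.
The state is a dict: "clock": time; "joint_pos": joint angles; "qvel": joint speeds; "tau": joint torques, N m; "tcp_pos": TCP position; "orientation": TCP orientation; "wrist_force": force on the tool from outside, world axes, zero at the start; "ft_torque": the same for the moment, N m; "finger_gap": finger opening in m; "grip_force": force on a finger pad.
Only numpy, scipy, OpenCV 4.12 (cv2) and the standard library are available. Lean on these libraries where they do the work, as an engineer would, in place of code of your own. Each camera call takes 0.05 s, during which the arm holds its last target. There are 200 camera calls.

TASK

I need to reach the vials inside the sample guard: its spring bolt has sagged behind the bent-up lip of the keeper. Take the bolt by its red knob, lift it over the lip while you pull it back to its stop, without forcing it against the keeper, then swing the gate towards you until its free edge stands about 8 cm open. Finish still holding the knob, with the bolt fully drawn and the gate held ajar and still; leave the bottle, the tin and the timer where they are.

Things in the scene. Friction and masses are not known exactly. Their poses are not given: they have to be found in the camera images.
- pen: Sample guard: fixed open-topped pen, 160 x 290 x 150 mm, aluminium posts and clear panels on a grey base, blue vial stand fixed inside. Origin on the worktop under the closed gate's middle plane, 95 mm from the hinge axis. x points into the pen (away from the robot), y from the gate's free edge to its hinge (+y is the way the bolt is drawn), z up. Place and yaw vary.
- keeper: Fixed brass tray, 37 x 40 mm, beyond the gate's free edge. Origin: centre of its underside, at pen (0, -124, 141) mm, axes as the pen's. A 4 mm lip is bent up across its +y mouth, 16 to 20 mm from the origin, top 13.5 mm above it. Front and rear walls, 27 mm above the origin, stop the gate swinging, even with the bolt lifted, until the nose is drawn out past the lip.
- bolt: Barrel bolt on top of the gate: steel rod of 10 mm diameter along the gate, with a dark square-shouldered nose of 22 mm diameter and 14 mm length, and an upright red knob. Origin on the rod's axis under the knob, 160 mm above the worktop when sagged; y points along the gate to the hinge, z up. The nose spans 78 to 92 mm from the origin on the -y side. Weighs 0.1 to 0.17 kg.
- knob (a point): Centre of the red knob's cylindrical grip: 20 mm diameter, 26 mm high, upright, 54 mm above the rod's axis, on a 9 mm thick neck; 214 mm above the worktop when the bolt sags. Free on every side: the guide loops and black spring housing, under it on the gate, reach 185 mm above the worktop.
- hinge_axis (a point): Point on the gate's vertical hinge axis, 160 mm above the worktop. The knob lies 130 mm from this axis with the bolt home and 85 mm with the bolt drawn to its stop.
- free_edge (a point): Middle of the free edge of the gate's top rail, 190 mm from the hinge axis, 140 mm above the worktop.
- gate_swing (a joint): Gate angle in rad: 0 closed, grows as the free edge swings towards the robot (about 0.42 rad is 8 cm at the free edge), limit 1.3. A spring closes it: 0.18 N m closed, 0.3 N m at 0.42 rad.
- bolt_draw (a joint): How far the bolt is pulled back towards the hinge, in m: 0 fully home, 0.045 at its stop. It starts at 0. A spring pushes it home: 3.6 N at 0, 6.3 N at the stop. With the bolt sagged, the nose's shoulder runs against the keeper's lip at about 0.005; lifted, the nose has left the keeper at about 0.024.
- bolt_lift (a joint): How far the bolt is lifted in its worn guide loops, in m: 0 sagged, at most 0.014; it drops by its own weight. Over about 0.006 the nose passes above the lip.
- brown_bottle: Brown bottle with white cap, 60 mm wide, 147 mm high, standing loose beyond the keeper's side of the guard; origin under its centre. Bystander.
- tin: Round blue-lidded tin, 62 mm wide, 30 mm high, loose in front of the hinge side; origin under its centre. Bystander.
- timer_box: White bench timer, 58 x 73 mm, 38 mm high, loose in front of the keeper's side; origin under its centre. Bystander.

How it is judged:
By the outcome, as a careful person would: the job done as asked, in the order asked, and still so for the second after the job is handed in, while the arm keeps its last pose, push and grip.
It also fails if it takes over 32 s, if anything falls off the work surface, if the arm or the gripper's body presses on something with over 40 N, if the wrist force passes 120 N, or if a joint passes its speed limit or range.

## Working session

There is one attempt and no reset: what is moved stays moved. The work goes in short steps, Python scripts to look and compute and a shell command to move; the robot and the scene stay as the last step left them, time stands still between calls to the robot, and variables do not carry over. Pictures are saved under pics/ and viewed, at most 10 in all, crops included, and the job is handed in when it is done.

```bash
mkdir -p pics; ls; python3 - <<'E'
from workcell import get_state, eyes, env
import cv2,numpy as np
s=get_state();print({k:np.round(v,3).tolist() for k,v in s.items()})
for n in("scene","side","wrist"):
    print(n,eyes.camera_info(n)); im=eyes.read_camera(n); cv2.imwrite(f"pics/{n}0.png",im[:,:,::-1])
a=[cv2.imread(f"pics/{n}0.png") for n in("scene","side")]
E
```

```text
pics
{'clock': 0.0, 'joint_pos': [-0.14, 0.314, 0.045, 1.304, -0.0, 1.431], 'qvel': [-0.001, 0.0, -0.0, 0.002, -0.0, 0.002], 'tau': [-0.003, -48.063, 29.853, 0.02, -0.0, -0.0], 'tcp_pos': [0.575, 0.0, 0.241], 'orientation': [-0.001, 0.707, 0.707, -0.001], 'wrist_force': [0.227, 0.615, 0.358], 'ft_torque': [0.004, 0.011, -0.039], 'grip_force': 0.0, 'finger_gap': 0.085}
scene {'fovy': 52.12840384445523, 'cx': 323.2474870015706, 'cy': 191.25614051587846, 'D': array([-0.03447928,  0.        ,  0.        ,  0.        ,  0.        ]), 'xyz': array([-0.02363752, -0.64270101,  0.7790525 ]), 'orientation': array([-0.39454156,  0.81773674, -0.37733742,  0.18237336])}
side {'fovy': 54.83997990313858, 'cx': 318.7691902101192, 'cy': 201.58501127383005, 'D': array([-0.04193501,  0.        ,  0.        ,  0.        ,  0.        ]), 'xyz': array([ 0.48222877, -0.96842763,  0.69791717]), 'orientation': array([-0.47177356,  0.88073587, -0.03959881,  0.01288332])}
wrist {'fovy': 65.79487928274501, 'cx': 317.5112450551883, 'cy': 208.09147466219974, 'D': array([-0.03111746,  0.        ,  0.        ,  0.        ,  0.        ]), 'xyz': array([0.57521887, 0.07565852, 0.37328083]), 'orientation': array([ 1.47480005e-01,  9.89064638e-01,  3.78722000e-04, -8.03880750e-04])}
```

View pics/scene0.png

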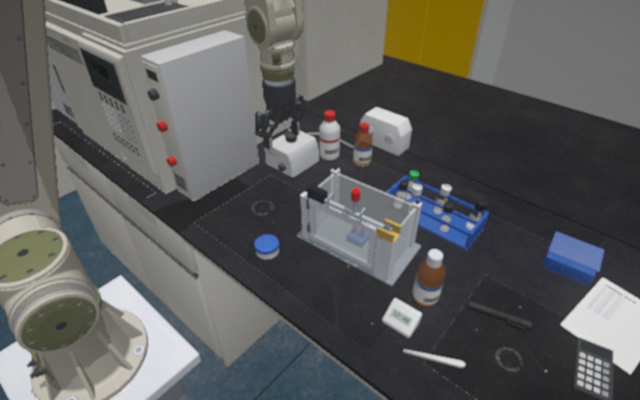

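View pics/side0.png

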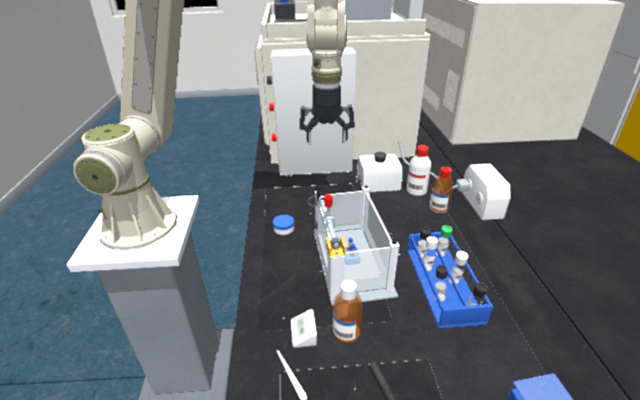

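```bash
cat > h.py <<'E'
from workcell import get_state, eyes
import cv2,numpy as np
from scipy.spatial.transform import Rotation as R
def cast(n,uv,ci=None):
    ci=ci or eyes.camera_info(n); f=200/np.tan(np.radians(ci["fovy"]/2))
    K=np.array([[f,0,ci["cx"]],[0,f,ci["cy"]],[0,0,1]])
    p=cv2.undistortPoints(np.array([[uv]],float),K,np.array(ci["D"]))[0,0]
    w,x,y,z=ci["orientation"]
    d=R.from_quat([x,y,z,w]).apply([p[0],p[1],1]); return np.array(ci["xyz"]),d/np.linalg.norm(d)
def plane(n,uv,h,ci=None):
    o,d=cast(n,uv,ci); return o+d*(h-o[2])/d[2]
def tri(r):
    A=sum(np.eye(3)-np.outer(d,d) for o,d in r); b=sum((np.eye(3)-np.outer(d,d))@o for o,d in r)
    p=np.linalg.solve(A,b); return p,[round(float(np.linalg.norm(np.cross(p-o,d))),4) for o,d in r]
def red(im):
    hsv=cv2.cvtColor(im,cv2.COLOR_RGB2HSV); m=cv2.inRange(hsv,(0,130,60),(8,255,255))|cv2.inRange(hsv,(170,130,60),(180,255,255))
    n,l,st,c=cv2.connectedComponentsWithStats(m)
    return sorted([(int(st[i,4]),c[i].round(1).tolist(),st[i,:4].tolist()) for i in range(1,n) if st[i,4]>30],reverse=True)[:4]
E
python3 - <<'E'
from h import *
for n in("scene","side","wrist"): print(n,red(cv2.imread(f"pics/{n}0.png")[:,:,::-1].copy()))
E
```

```text
scene [(108, [329.3, 114.8], [324, 110, 12, 11]), (94, [355.4, 193.9], [352, 188, 8, 13]), (84, [363.6, 128.1], [360, 123, 8, 11]), (73, [161.7, 125.6], [157, 121, 10, 10])]
side [(129, [445.4, 172.1], [440, 166, 12, 13]), (125, [422.1, 149.9], [416, 144, 13, 12]), (97, [327.7, 199.6], [324, 193, 9, 15]), (31, [271.1, 106.0], [269, 103, 5, 7])]
wrist [(679, [624.8, 82.5], [614, 47, 26, 69])]
```

The scene view shows the red knob at (355,194) with the brass keeper at about (388,230). In the side view they are at (328,200) and (337,245). The gate runs from the black spring housing to the keeper.

```bash
python3 - <<'E'
from h import *
U={"scene":(355.4,194.0),"side":(327.8,200.2)}
print("knob",tri([cast(n,U[n]) for n in U]))
for n in U: print(n,plane(n,U[n],.214))
ims=[]
for n in U:
    im=cv2.imread(f"pics/{n}0.png"); hsv=cv2.cvtColor(im,cv2.COLOR_BGR2HSV)
    m=cv2.inRange(hsv,(15,120,120),(32,255,255)); m[:150]=0
    nn,l,st,c=cv2.connectedComponentsWithStats(m); print(n,[(st[i].tolist(),c[i].round(1).tolist()) for i in range(1,nn) if st[i,4]>10])
    x,y=map(int,U[n]); cr=im[y-40:y+80,x-70:x+90]; ims.append(cv2.resize(cr,None,fx=2.5*2*.98/2*1,fy=2.5*.98,interpolation=cv2.INTER_CUBIC))
cv2.imwrite("pics/crop1.png",np.hstack(ims)); print(np.hstack(ims).shape)
E
```

```text
knob (array([ 0.55529674, -0.24249331,  0.21511406]), [0.0001, 0.0001])
scene [ 0.55627072 -0.24184436  0.214     ]
side [ 0.55554109 -0.24059112  0.214     ]
scene [([385, 220, 15, 9, 40], [392.6, 223.5]), ([378, 228, 21, 14, 107], [389.4, 233.7])]
side [([622, 150, 18, 11, 112], [633.2, 153.4]), ([326, 236, 20, 21, 191], [335.5, 248.3])]
(294, 784, 3)
```

View pics/crop1.png

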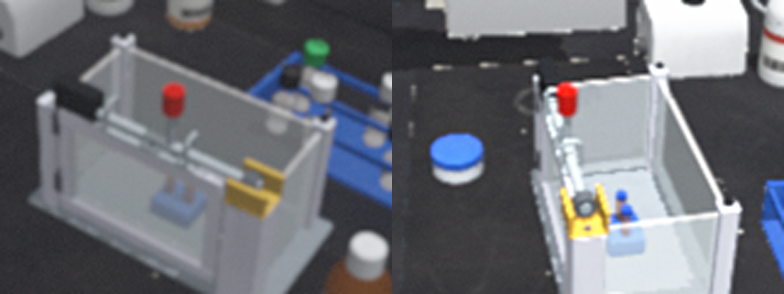

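View pics/wrist0.png

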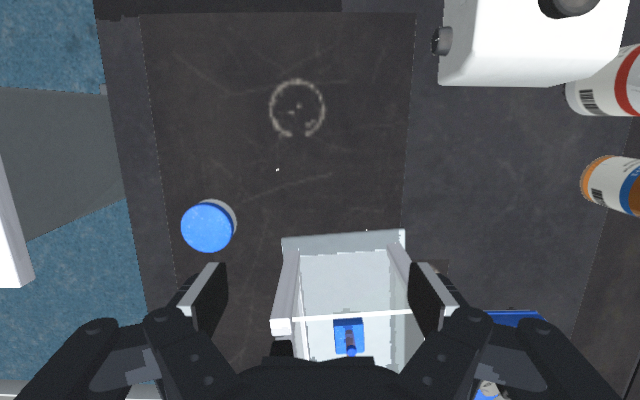

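The crops show the nose in the brass tray at about scene (389,228) and side (336,244). The wrist view shows the guard's hinge-side base edge from (282,238) to (405,230), so the yaw is small.

```bash
python3 - <<'E'
from h import *
k=np.array([.5555,-.242,.214])
p,e=tri([cast("scene",(388.7,228.3)),cast("side",(335.8,243.7))]); print("nose",p,e)
for n,uv in(("scene",(388.7,228.3)),("side",(335.8,243.7))):
    q=plane(n,uv,.16); v=(k-q)[:2]; print(n,q,np.linalg.norm(v),np.degrees(np.arctan2(-v[0],v[1])))
# keeper yellow centroids, height ~.155
for n,uv in(("scene",(390,231)),("side",(335.5,246.5))):
    q=plane(n,uv,.155); v=(k-q)[:2]; print(n,q,np.linalg.norm(v),np.degrees(np.arctan2(-v[0],v[1])))
a=plane("wrist",(282,238),.006);b=plane("wrist",(405,230),.006);v=(b-a)[:2];print("base",a,b,np.linalg.norm(v),np.degrees(np.arctan2(v[1],v[0])))
E
```

```text
nose [ 0.56358318 -0.33071435  0.15984684] [0.0002, 0.0002]
scene [ 0.56324021 -0.33094781  0.16      ] 0.08928395455868733 4.973329542833218
side [ 0.56365923 -0.33065526  0.16      ] 0.08902992383120951 5.258304936812693
scene [ 0.56264522 -0.33532405  0.155     ] 0.09359717994586915 4.378228003003143
side [ 0.56266235 -0.33397892  0.155     ] 0.09225736368023345 4.452604437150163
base [ 0.52930236 -0.07652419  0.006     ] [ 0.68614049 -0.06546118  0.006     ] 0.15722782179980097 4.034833770667043
```

```bash
python3 -m inch '[-2.4,-0.2,-0.3,0,-2.4,-0.2,-0.3,0,-2.4,-0.2,-0.3,0,-2.4,-0.2,-0.3,0,-2.4,-0.2,-0.3,0]' 1; python3 -m inch '[-2.4,-0.2,0,0,-2.4,-0.2,0,0,-2.4,-0.2,0,0,-2.4,-0.2,0,0,-2.2,-0.2,0,-0.08]'; python3 -m inch '[0,0,0,0,0,0,0,0,0,0,0,0,0,0,0,0,0,0,0,0]'
python3 - <<'E'
from h import *
s=get_state(); print(s["tcp_pos"],s["orientation"],s["joint_pos"])
im={}
for n in("scene","side","wrist"):
    im[n]=eyes.read_camera(n); print(n,red(im[n])); cv2.imwrite(f"pics/{n}1.png",im[n][:,:,::-1])
c=[cv2.resize(im[n][y-90:y+70,x-80:x+80],(400,400)) for n,x,y in(("scene",365,200),("side",330,205))]
cv2.imwrite("pics/crop2.png",np.hstack(c)[:,:,::-1])
E
```

```text
clock: 0.57
tcp_pos: [0.5647, -0.1209, 0.2571]
orientation: [-0.0, 0.707, 0.707, -0.0]
wrist_force: [0.7, 0.1, -0.3]
finger_gap: 0.0854
grip_force: 0.0
clock: 0.98
tcp_pos: [0.5546, -0.2393, 0.2569]
orientation: [-0.0, 0.678, 0.735, -0.0]
wrist_force: [0.2, 0.2, 0.4]
finger_gap: 0.0852
grip_force: 0.0
clock: 1.4
tcp_pos: [0.5552, -0.2369, 0.2574]
orientation: [-0.0, 0.678, 0.735, 0.0]
wrist_force: [0.7, 0.1, 0.2]
finger_gap: 0.0853
grip_force: 0.0
[ 0.55515404 -0.23692967  0.25738464] [-5.81105864e-05  6.77878183e-01  7.35174237e-01  8.24161061e-05] [-5.36397984e-01  3.67188553e-01  1.59453599e-01  1.36314096e+00
  1.85317267e-04  9.53347295e-01]
scene [(108, [329.3, 114.8], [324, 110, 12, 11]), (95, [355.4, 194.0], [352, 188, 8, 13]), (72, [161.8, 125.6], [157, 121, 10, 10]), (61, [171.3, 160.5], [167, 156, 9, 10])]
side [(129, [445.4, 172.1], [440, 166, 12, 13]), (126, [422.1, 149.9], [416, 144, 13, 13]), (98, [327.7, 199.7], [324, 193, 9, 15]), (31, [271.1, 106.0], [269, 103, 5, 7])]
wrist [(1196, [314.1, 251.9], [298, 230, 33, 44])]
```

View pics/crop2.png

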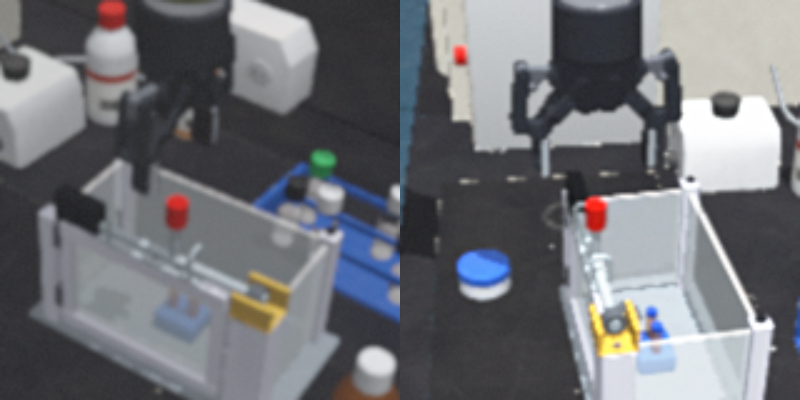

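View pics/wrist1.png

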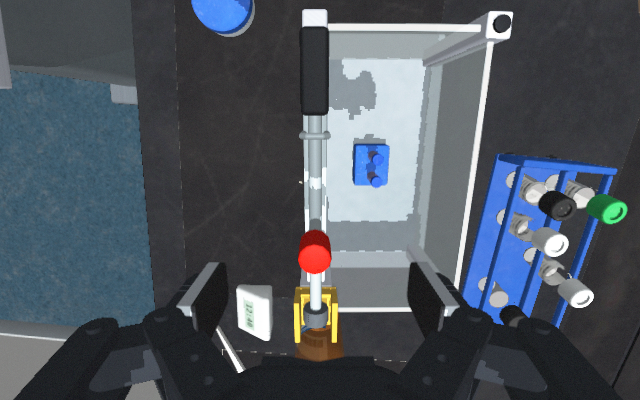

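The wrist view shows the gate line upright along column ~316, so the yaw matches. The knob is at (314,252), centred between the fingers. The other views agree.

```bash
python3 - <<'E'
from h import *
print(tri([cast("scene",(355.4,194.0)),cast("side",(327.7,199.9)),cast("wrist",(314.3,251.9))]), plane("wrist",(314.3,251.9),.216))
s=get_state();w,x,y,z=s["orientation"];r=R.from_quat([x,y,z,w])
print(r.inv().apply(np.array([.5555,-.242,.208])-s["tcp_pos"])*100)
E
```

```text
(array([ 0.55463964, -0.24280554,  0.215915  ]), [0.0003, 0.0006, 0.0004]) [ 0.55425275 -0.24266649  0.216     ]
[-0.4778174  -0.01310958  4.94949347]
```

```bash
python3 -m inch '[-0.55,-0.09,1,0,0,0,1.3,0,0,0,1.3,0,0,0,0.9,0,0,0,0.4,0]'; python3 -m inch '[0,0,0,0,0,0,0,0,0,0,0,0,0,0,0,0,0,0,0,0]' -1 50;  python3 -m inch '[0,0,0,0,0,0,0,0,0,0,0,0,0,0,0,0,0,0,0,0]'; python3 -m inch '[0,0,0,0,0,0,0,0,0,0,0,0,0,0,0,0,0,0,0,0]'
```

```text
clock: 1.97
tcp_pos: [0.5537, -0.2432, 0.2061]
orientation: [-0.001, 0.678, 0.735, -0.0]
wrist_force: [-0.5, 0.2, -0.9]
finger_gap: 0.0856
grip_force: 0.0
clock: 2.38
tcp_pos: [0.555, -0.2438, 0.2091]
orientation: [0.001, 0.678, 0.735, 0.0]
wrist_force: [-0.1, 0.2, 0.4]
finger_gap: 0.0257
grip_force: 0.0
clock: 2.8
tcp_pos: [0.5539, -0.2439, 0.2092]
orientation: [0.0, 0.678, 0.735, -0.001]
wrist_force: [-4.9, -0.1, 5.8]
finger_gap: 0.0183
grip_force: 49.2
clock: 3.22
tcp_pos: [0.5539, -0.2438, 0.2092]
orientation: [0.0, 0.678, 0.735, -0.001]
wrist_force: [-4.8, -1.0, 5.6]
finger_gap: 0.0182
grip_force: 49.2
```

```bash
python3 -m inch '[0,0,-0.2,0,0,0,-0.2,0,0,0,-0.2,0,0,0,-0.2,0,0,0,-0.2,0]'; python3 -m inch '[0,0,0,0,0,0,0,0,0,0,0,0,0,0,0,0,0,0,0,0]'
python3 - <<'E'
from h import *
a=[(n,red(eyes.read_camera(n))) for n in("scene","side","wrist")]
for x in a: print(x)
n="side"; im=eyes.read_camera(n); cv2.imwrite("pics/crop3.png",cv2.resize(im[150:290,260:420],(640,560))[:,:,::-1])
E
```

```text
clock: 3.63
tcp_pos: [0.5539, -0.2438, 0.218]
orientation: [-0.001, 0.678, 0.735, -0.001]
wrist_force: [-5.4, -2.6, -1.3]
finger_gap: 0.0184
grip_force: 48.8
clock: 4.05
tcp_pos: [0.5539, -0.2438, 0.2179]
orientation: [-0.001, 0.678, 0.735, -0.001]
wrist_force: [-5.3, -2.1, -2.0]
finger_gap: 0.0187
grip_force: 48.8
('scene', [(108, [329.3, 114.8], [324, 110, 12, 11]), (73, [161.8, 125.7], [157, 121, 10, 10]), (61, [171.3, 160.5], [167, 156, 9, 10])])
('side', [(128, [445.4, 172.1], [440, 166, 12, 13]), (124, [422.0, 149.9], [416, 144, 13, 12]), (102, [328.4, 196.9], [325, 190, 8, 15]), (31, [271.1, 106.0], [269, 103, 5, 7])])
('wrist', [(2313, [317.3, 284.2], [296, 252, 44, 64])])
```

View pics/crop3.png

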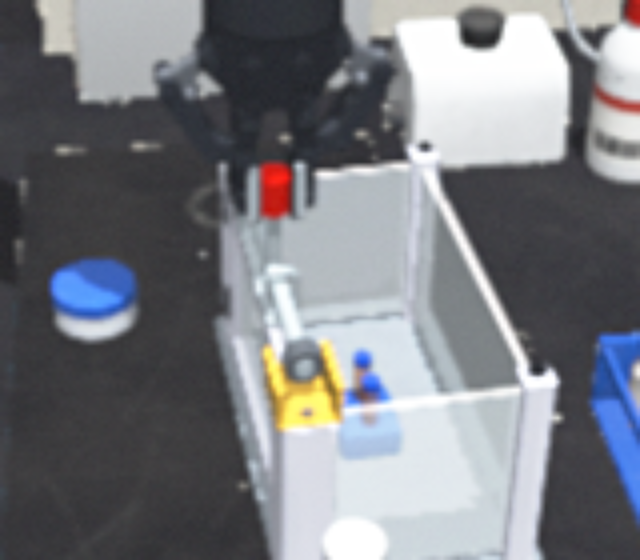

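The nose now stands higher in the tray, and the knob has risen about 3 px (~9 mm) with the fingers. It is lifted clear, so I'll draw it.

```bash
python3 -m inch '[0,0,-0.15,0,0.3,0,0,0,0.3,0,0,0,0.3,0,0,0,0.3,0,0,0]'; python3 -m inch '[0.4,0,0,0,0.4,0,0,0,0.4,0,0,0,0.4,0,0,0,0.4,0,0,0]'
```

```text
clock: 4.67
tcp_pos: [0.553, -0.2325, 0.2196]
orientation: [-0.0, 0.679, 0.735, -0.001]
wrist_force: [-5.1, -5.0, -0.9]
finger_gap: 0.0189
grip_force: 48.8
clock: 5.08
tcp_pos: [0.5513, -0.2128, 0.2196]
orientation: [0.0, 0.679, 0.734, -0.001]
wrist_force: [-5.6, -6.7, -1.8]
finger_gap: 0.0183
grip_force: 48.8
```

```bash
python3 -m inch '[0.3,0,0,0,0.3,0,0,0,0.3,0,0,0,0.25,0,0,0,0.2,0,0,0]';python3 -m inch '[0.05,0,0,0,0.05,0,0,0,0,0,0,0,0,0,0,0,0,0,0,0]'
python3 - <<'E'
from h import *
n="side"; im=eyes.read_camera(n); print(red(im)[2],red(eyes.read_camera("wrist")),get_state()["wrist_force"])
E
```

```text
clock: 5.5
tcp_pos: [0.5503, -0.1996, 0.2197]
orientation: [0.0, 0.679, 0.734, -0.002]
wrist_force: [-5.5, -6.3, -0.9]
finger_gap: 0.0185
grip_force: 48.8
clock: 5.92
tcp_pos: [0.5502, -0.1988, 0.2196]
orientation: [0.0, 0.679, 0.734, -0.002]
wrist_force: [-5.4, -6.8, -1.2]
finger_gap: 0.0186
grip_force: 48.8
(90, [325.0, 186.1], [322, 180, 7, 13]) [(2316, [317.3, 284.4], [296, 252, 44, 64])] [-4.71663446 -6.46994789 -1.19650358]
```

```bash
python3 -m inch '[0.05,0,0,0,0.05,0,0,0,0,0,0,0,0,0,0,0,0,0,0,0]'; python3 -m inch '[0.05,0,0,0,0.05,0,0,0,0,0,0,0,0,0,0,0,0,0,0,0]'
```

```text
clock: 6.43
tcp_pos: [0.5502, -0.1988, 0.2198]
orientation: [0.001, 0.679, 0.734, -0.002]
wrist_force: [-6.3, -10.3, -0.7]
finger_gap: 0.0182
grip_force: 48.8
clock: 6.85
tcp_pos: [0.5502, -0.1987, 0.22]
orientation: [0.002, 0.679, 0.734, -0.003]
wrist_force: [-6.0, -12.4, -1.1]
finger_gap: 0.0186
grip_force: 48.9
```

The bolt is at its stop. The hinge works out at about (0.543,-0.114) from both estimates. Now I'll swing on the 85 mm arc.

```bash
python3 -m inch '[0.003,-0.24,0,0.028,0.003,-0.24,0,0.028,0.003,-0.24,0,0.028,0.003,-0.24,0,0.028,0.003,-0.24,0,0.028]'; python3 -m inch '[0.003,-0.24,0,0.028,0.003,-0.24,0,0.028,0.003,-0.24,0,0.028,0.003,-0.24,0,0.028,0.003,-0.24,0,0.028]'
python3 - <<'E'
from h import *
p=get_state()["tcp_pos"]; v=np.array([.5433,-.114])-p[:2]; print(np.linalg.norm(v),-np.arctan2(v[0],v[1])-.081, np.arctan2(v[0],v[1])+.081)
E
```

```text
clock: 7.27
tcp_pos: [0.5397, -0.199, 0.2205]
orientation: [0.003, 0.729, 0.685, -0.002]
wrist_force: [-1.5, -12.2, -1.4]
finger_gap: 0.0183
grip_force: 49.0
clock: 7.68
tcp_pos: [0.5276, -0.1976, 0.2205]
orientation: [0.003, 0.775, 0.632, -0.002]
wrist_force: [-3.1, -12.5, -1.1]
finger_gap: 0.0188
grip_force: 49.0
0.08506812733356871 -0.2666428252780143 0.2666428252780143
```

```bash
python3 -m inch '[0.003,-0.24,0,0.028,0.003,-0.24,0,0.028,0.003,-0.24,0,0.028,0.003,-0.24,0,0.028,0.003,-0.24,0,0.028]'; python3 -m inch '[0,0,0,0,0,0,0,0,0,0,0,0,0,0,0,0,0,0,0,0]'
python3 - <<'E'
from h import *
p=get_state()["tcp_pos"]; v=np.array([.5433,-.114])-p[:2]; print(np.linalg.norm(v), np.arctan2(v[0],v[1])+.081,get_state()["wrist_force"])
ims={n:eyes.read_camera(n) for n in("scene","side")}
c=[cv2.resize(ims[n][y-70:y+90,x-80:x+80],(400,400)) for n,x,y in(("scene",365,200),("side",330,205))]
cv2.imwrite("pics/crop4.png",np.hstack(c)[:,:,::-1]); cv2.imwrite("pics/w4.png",eyes.read_camera("wrist")[:,:,::-1])
E
```

```text
clock: 8.1
tcp_pos: [0.5158, -0.1945, 0.2205]
orientation: [0.003, 0.817, 0.576, -0.002]
wrist_force: [-3.4, -13.5, -1.3]
finger_gap: 0.0186
grip_force: 49.0
clock: 8.52
tcp_pos: [0.5157, -0.1945, 0.2204]
orientation: [0.003, 0.817, 0.576, -0.002]
wrist_force: [-3.0, -13.3, -0.8]
finger_gap: 0.0184
grip_force: 49.0
0.0850730577787794 0.4118307402551075 [ -2.98571647 -13.31220939  -0.81699851]
```

View pics/crop4.png

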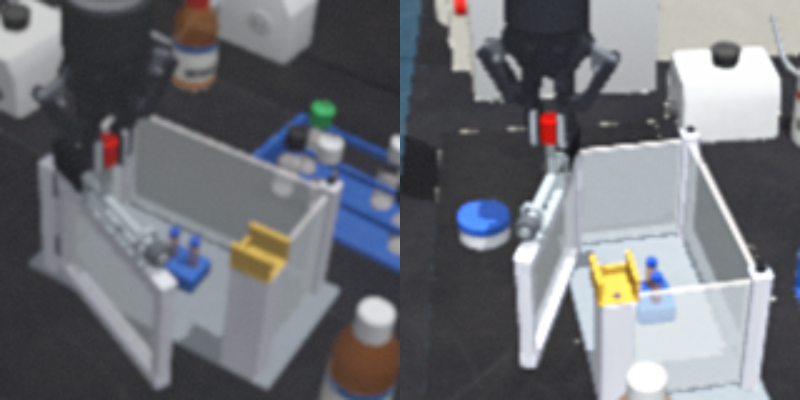

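View pics/w4.png

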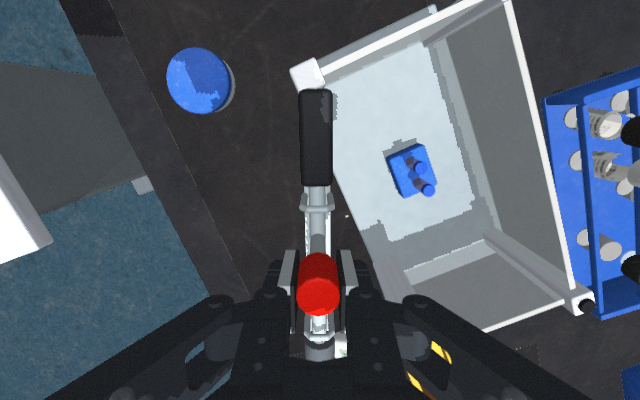

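The gate stands open at about 0.41 rad (~7.8 cm at the free edge). The nose is clear of the keeper, the bolt is pulled against its stop and the knob is held between the pads. The bystanders I can see have not moved.

```bash
python3 - <<'E'
from workcell import env
print(env.hand_in())
E
```

```text
the job is handed in; nothing more can be done
None
```

The job is handed in: I lifted the bolt over the lip and drew it to its stop, and the gate is held still about 7.8 cm open with the knob still gripped; the arm touched none of the bottle, tin or timer.

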